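Lock the knife rack, then hold the picking box's lid half open

TASK

Someone needs both hands to pick rosettes out of the wooden box with the clear lid. First make the knife rack safe: swing its keeper bar shut across the knives until it clicks fully home in its catch, while the box is still shut. Then lift the lid (it has a blue pull) to 45 degrees from shut and keep holding it there with the gripper: the lid falls if released, so finish while holding it steady, and leave the knives in their slots and the other things on the bench where they are.

Things in the scene. Friction and masses are not known exactly. Their poses are not given: they have to be found in the camera images.
- box: Open wooden picking box, 160 x 200 x 60 mm (its x, y, z), fixed to the bench; origin at the centre of its underside, z up. Its front (-x side) faces roughly the robot. It carries the clear lid, hinged along its far (+x) top edge. Wooden rosette stacks lie inside. It may stand left or right of the rack.
- lid (a joint): Angle of the lid, rad: 0 shut, 0.785 = 45 degrees open, stops at 1.9. It opens upward (front edge rises and moves to the box's +x, towards the hinge). Plain loose hinge: the lid (about 0.3 to 0.55 kg) falls shut when let go below about 1.5 rad.
- lid_hinge (a point): Point on the lid's hinge axis, midway along it: at box x = +80, y = 0, z = 60 mm. Axes of the lid: x away from the front edge, y along the hinge axis (positive turn about y opens it), z normal to the lid, up when shut.
- lid_pull (a point): Grip point in the blue pull, an upright block near the lid's front edge: 24 (lid x) x 16 (lid y) mm, top 43 mm above the pane. The point is 14 mm below its top, 29 mm above the pane; 140 mm in front of the hinge axis and 36 mm above it when shut (96 mm above the bench). Axes as lid_hinge. Gripped across its 16 mm (fingers closing along lid y), it can turn between the pads as the lid rises.
- rack: Wooden knife rack fixed to the bench, board 160 x 150 x 20 mm (x, y, z); origin at the centre of its underside, z up; front (-x) roughly towards the robot. Three knives lie along x in its slots (tops 36 mm above the bench). Keeper pivot near its +y edge; catch block with brass stop plate (up to 58 mm above the bench) near its -y edge.
- keeper (a joint): Angle of the aluminium keeper bar about its upright pivot, rad: 0 = shut, in the catch across the knives (bar along the rack's -y from the pivot, at its stop); grows as it swings open towards the rack's front (-x), up to 1.6. Stays where left (slight friction). A sprung ball resists from about 0.11 to 0.06 rad (about 5 N at the knob); past that it snaps the bar home (below 0.02) and holds it.
- keeper_hinge (a point): On the keeper bar's vertical pivot axis, at the bar's underside: rack x = +10, y = +62 mm, 46 mm above the bench. Axes turn with the bar: from here the bar runs 132 mm along its own -y; z up. The bar is 14 mm wide, 10 mm thick (46 to 56 mm above the bench).
- keeper_knob (a point): In the red upright round knob of the keeper bar, 18 mm across, on the knob's axis, 12 mm below its top; the knob rises from 56 to 92 mm above the bench, this point is at 80 mm. 115 mm from the pivot axis. Closing turns it anticlockwise seen from above, about the pivot.
- knife1: Marquetry knife lying in the rack, dark wood handle 95 x 16 x 16 mm, blade towards +x; 120 mm long overall. Origin under its middle. Leave it in its slot.
- knife2: Knife with a yellow handle in the rack's middle slot, same size as knife1. Leave it in its slot.
- knife3: Knife with a dark wood handle, same size as knife1, in the third slot. Leave it in its slot.
- glue: White glue bottle with an orange cap, 52 mm across, 110 mm tall, standing on the bench; origin at the centre of its underside. Bystander.
- sander: Cork sanding block, 100 x 60 x 35 mm, on the bench; origin at the centre of its underside. Bystander.
- rosette: Square wooden rosette tile, 90 x 90 x 12 mm, on the bench; origin at the centre of its underside. Bystander.
Not all that is in view belongs to the job. What is shaped like the knife3 but purple is not meant.

How it is judged:
On the way, in this order (a step that is already met when the one before it is completed fails the run):
1. the keeper bar is fully home in its catch while the lid is still shut (value of joint keeper below 0.04 rad and value of joint lid below 0.1 rad), for 0.2 s.
2. the gripper holds the lid 45 degrees open, the keeper still home (value of joint lid between 0.665 and 0.905 rad and value of joint keeper below 0.04 rad and contact force between lid and the fingers above 0.5 N), for 0.3 s.
At the end, for the whole second after the job is handed in: The fingers hold the lid (over 0.5 N) still at 45 degrees, give or take 7 degrees, with nothing propping it; the keeper bar is fully home (within 0.04 rad); the knives are in their slots (within 20 mm) and the other things where they were (within 30 mm) (all of step 2 and velocity of joint lid between -0.05 and 0.05 rad/s and contact force between lid and glue below 0.1 N and contact force between lid and sander below 0.1 N and contact force between lid and rosette below 0.1 N and contact force between lid and knife1 below 0.1 N and contact force between lid and knife2 below 0.1 N and contact force between lid and knife3 below 0.1 N and distance of each of glue, sander, rosette from where it was at the start of the episode below 0.03 m and distance of each of knife1, knife2, knife3 from where it was at the start of the episode below 0.02 m); the arm keeps its last pose, push and grip.
It fails at once if a bystander is moved more than 30 mm (distance of any of glue, sander, rosette from where it was at the start of the episode above 0.03 m).
It fails at once if a knife is moved out of its place (more than 20 mm) (distance of any of knife1, knife2, knife3 from where it was at the start of the episode above 0.02 m).
It also fails if it takes over 48 s, if anything falls off the work surface, if the arm or the gripper's body presses on something with over 40 N, if the wrist force passes 120 N, or if a joint passes its speed limit or range.

ROBOT

A 6-joint arm with a two-finger parallel gripper is mounted at the origin on the work surface. World frame = base frame: x ahead of the robot, y to its left, z up, the work surface at z = 0. Lengths are in m, angles in rad, forces in N, time in s.
With the tool pointing down it reaches from about 0.4 to 0.825 m from the base axis. Payload 7 kg.
Tool frame: the origin (TCP) lies at the very end of the fingers, on their centre line; the grasp point (between the pads) lies 19 mm behind it; z points along the fingers, x is the direction in which the jaws open and shut, and the axes are right-handed (so a half turn about z gives the same grasp; the last joint's range is limited). The gripper opens to 88 mm and grips with 3 to 60 N. Pads are 19 mm wide; open, the fingers measure 130 mm over their backs; the gripper's body (78 mm by 193 mm) begins 47 mm behind the grasp point.
Start: joints at [1.48, 0.359, 0.012, 0, -1.224, -0.288], TCP at [0.25, 0.627, 0.227] pointing down, gripper open.
Joint ranges: [-3.07, 3.07], [-1.43, 2.12], [-1.02, 1.25], [-3.03, 1.67], [-3.05, -0], [-3.03, 3.03]. Speed limits (rad/s): [2.39, 2.39, 3.01, 3.14, 3.14, 3.14].

INTERFACE

Orientations are given as [roll, pitch, yaw] about the fixed x, y, z axes, in that order (R = Rz(yaw) Ry(pitch) Rx(roll)).
In Python, from station import telemetry, grab_frame, arm, regions_of, pinpoint gives the robot as it stands. The module is installed in compiled form; this text tells all that it offers.
- The arm moves only by the shell command python3 -m inch 'ROWS' [FORCE]. ROWS is text: rows parted by semicolons, each of 7 numbers parted by spaces: the opening, from 0 (shut) to 1 (fully open), then the shift along the world's x, y, z in cm, then the turn, a rotation vector about the world's x, y, z in degrees. A call has 1 to 12 rows; each row is the pose to reach, as a shift and turn from the pose measured when the call began; what a row does not reach only later rows make up. A row lasts 1/8 s, in which the tool goes at most 62.5 mm and 10.7 degrees, less where a joint would pass 70% of its speed; a pose out of reach is approached as far as the arm can. A call with a gripper value outside its range is refused whole. The fingers move at their own pace and stop on an object; FORCE is the grip in N (left out, the last holds). Time passes only in rows, so rows that repeat a pose let the fingers close. It gives the time, the measured TCP pose, the force and the opening at its end, in the units of the state.
- telemetry.get_state(): the state, without advancing time (a new reading comes with each control period).
- grab_frame(name): name is "scene" or "top" or "wrist"; returns a dict with "pixels" (480x640x3 uint8, red, green, blue), "fx", "fy", "cx", "cy" (pixels), "R" (3x3) and "t" (3): a world point X has camera coordinates R X + t. Camera axes: x right, y down, z forward; pixel columns grow to the right and rows downward; lengths in m; the calibration is good to about 2 mm. A picture is of the moment at which its call begins. There is no depth.
- arm.job_done(): hands the job in, once; it reports no verdict.
Trained networks look in the newest picture that a camera, given by its name, has taken for a name from the list of things; names that differ only in an ending like _2 or _b are one class to them, and where a whole thing is asked for, a point or a joint stands for the part that bears it (a point fixed in the world has none). Each returns a list of dicts, best first, with "p" (0 to 1); they miss things now and then, are a little off and sometimes report something else, mostly with a low value. They report only what shows in the picture. A call takes as long as a camera call. They do not tell look-alikes from the thing itself.
- regions_of(camera, name): "pixels" (480x640 bool, what is visible of it) and "bbox" ([left, top, right, bottom] in pixels, round what is visible of it).
- pinpoint(camera, name): "location" ([column, row] in pixels: a listed point, or the origin of a listed thing).
The state is a dict: "t": time; "q": joint angles; "qd": joint speeds; "joint_efforts": joint torques, N m; "eef_pos": TCP position; "ee_rot": TCP orientation; "force": force on the tool from outside, world axes, zero at the start; "moment": the same for the moment, N m; "width": finger opening in m.
Only numpy, scipy, OpenCV 4.12 (cv2) and the standard library are available. Lean on these libraries where they do the work, as an engineer would, in place of code of your own. Each camera call takes 0.05 s, during which the arm holds its last target. There are 200 camera calls.

## Working session

There is one attempt and no reset: what is moved stays moved. The work goes in short steps, Python scripts to look and compute and a shell command to move; the robot and the scene stay as the last step left them, time stands still between calls to the robot, and variables do not carry over. Pictures are saved under pics/ and viewed, about 8 in all and at most 12, crops included, and the job is handed in when it is done.

```bash
mkdir -p pics; cat > h.py <<'E'
import numpy as np, cv2
from station import telemetry, grab_frame, arm, regions_of, pinpoint
def save(f,n,crop=None,s=1):
    im=cv2.cvtColor(f["pixels"],cv2.COLOR_RGB2BGR)
    if crop: l,t,r,b=crop; im=im[t:b,l:r]
    cv2.imwrite("pics/"+n,cv2.resize(im,None,fx=s,fy=s,interpolation=cv2.INTER_CUBIC))
def ray(f,px,z):
    R=np.array(f["R"]);t=np.array(f["t"])
    d=R.T@np.array([(px[0]-f["cx"])/f["fx"],(px[1]-f["cy"])/f["fy"],1]);c=-R.T@t
    return c+d*(z-c[2])/d[2]
def proj(f,X):
    c=np.array(f["R"])@np.array(X)+np.array(f["t"]);return [f["fx"]*c[0]/c[2]+f["cx"],f["fy"]*c[1]/c[2]+f["cy"]]
Z=dict(lid_pull=.096,keeper_knob=.080,keeper_hinge=.046,lid_hinge=.06,box=0,rack=0,knife1=.02,knife2=.02,knife3=.02,glue=0,sander=0,rosette=0)
E
python3 - <<'E'
from h import *
np.set_printoptions(precision=3,suppress=True)
a=[]
for c in ["top","scene"]:
    f=grab_frame(c);a.append(cv2.cvtColor(f["pixels"],cv2.COLOR_RGB2BGR));print(c,-np.array(f["R"]).T@np.array(f["t"]))
    cv2.imwrite(f"pics/{c}0.png",a[-1])
    for n,z in Z.items():
        for d in pinpoint(c,n)[:3]: print(n,round(d["p"],2),np.round(d["location"]),ray(f,d["location"],z))
s=telemetry.get_state();print(s["t"],s["eef_pos"],s["ee_rot"],s["width"])
E
```

```text
top [ 0.405 -0.01   1.473]
lid_pull 0.75 [264. 272.] [0.52  0.158 0.096]
lid_pull 0.15 [391. 254.] [ 0.574 -0.19   0.096]
keeper_knob 0.53 [393. 287.] [ 0.484 -0.197  0.08 ]
keeper_knob 0.15 [272. 254.] [0.57  0.137 0.08 ]
keeper_hinge 0.65 [370. 251.] [ 0.586 -0.139  0.046]
lid_hinge 0.75 [275. 224.] [0.66  0.134 0.06 ]
box 0.73 [277. 254.] [0.581 0.133 0.   ]
rack 0.84 [392. 254.] [ 0.586 -0.206  0.   ]
rack 0.55 [393. 286.] [ 0.493 -0.207  0.   ]
knife1 0.8 [403. 253.] [ 0.585 -0.234  0.02 ]
knife1 0.7 [394. 255.] [ 0.579 -0.21   0.02 ]
knife1 0.61 [381. 189.] [ 0.776 -0.171  0.02 ]
knife2 0.8 [403. 253.] [ 0.585 -0.234  0.02 ]
knife2 0.7 [394. 255.] [ 0.579 -0.21   0.02 ]
knife2 0.61 [381. 189.] [ 0.776 -0.171  0.02 ]
knife3 0.8 [403. 253.] [ 0.585 -0.234  0.02 ]
knife3 0.7 [394. 255.] [ 0.579 -0.21   0.02 ]
knife3 0.61 [381. 189.] [ 0.776 -0.171  0.02 ]
glue 0.52 [334. 192.] [ 0.768 -0.035  0.   ]
sander 0.73 [471. 290.] [ 0.484 -0.434  0.   ]
rosette 0.7 [178. 307.] [0.423 0.414 0.   ]
scene [ 1.233 -0.324  0.717]
lid_pull 0.82 [363. 196.] [0.512 0.167 0.096]
keeper_knob 0.95 [
[... 189 characters left out ...]
 292.] [ 0.574 -0.203  0.   ]
knife1 0.92 [228. 285.] [ 0.574 -0.203  0.02 ]
knife1 0.84 [242. 282.] [ 0.577 -0.173  0.02 ]
knife1 0.79 [275. 358.] [ 0.787 -0.184  0.02 ]
knife2 0.92 [228. 285.] [ 0.574 -0.203  0.02 ]
knife2 0.84 [242. 282.] [ 0.577 -0.173  0.02 ]
knife2 0.79 [275. 358.] [ 0.787 -0.184  0.02 ]
knife3 0.92 [228. 285.] [ 0.574 -0.203  0.02 ]
knife3 0.84 [242. 282.] [ 0.577 -0.173  0.02 ]
knife3 0.79 [275. 358.] [ 0.787 -0.184  0.02 ]
glue 0.65 [345. 330.] [ 0.777 -0.028  0.   ]
glue 0.31 [111. 299.] [ 0.479 -0.438  0.   ]
sander 0.87 [112. 299.] [ 0.479 -0.437 -0.   ]
rosette 0.7 [416. 183.] [0.414 0.416 0.   ]
1.3 [0.25  0.627 0.227] [-3.142 -0.    -1.95 ] 0.08738992190887872
```

View pics/top0.png

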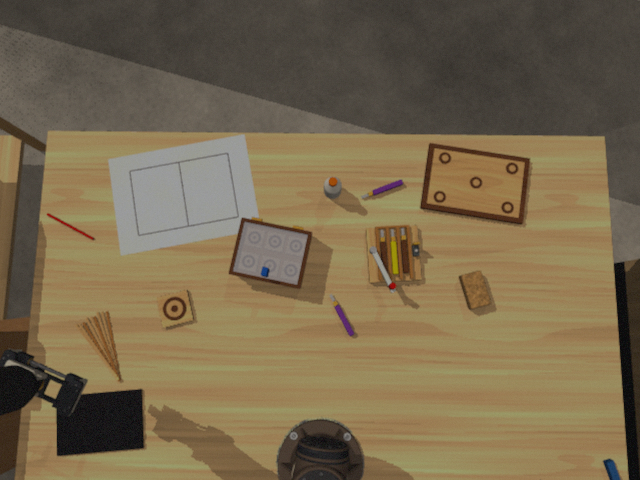

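View pics/scene0.png

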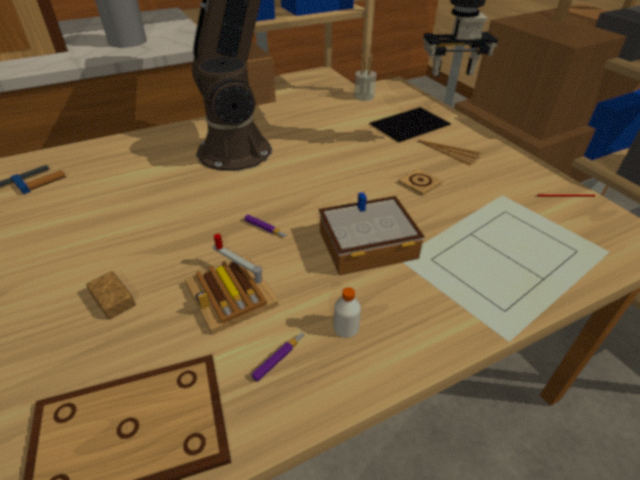

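Top view: box at (270,253) with a blue pull (264,272); rack at (395,253) with the keeper and its red knob (393,287). The look-alikes are purple knives at (345,316) and (383,189), a red pencil (70,227) and a blue item (613,470). I choose the red knob on the rack bar and the blue pull on the pane. I'll go above the knob and check close up.

```bash
python3 -m inch '1 6 -4 0 0 0 -10;1 12 -8 0 0 0 -20;1 18 -13 0 0 0 -30;1 21 -19 0 0 0 -40;1 22 -25 0 0 0 -50;1 23 -31 0 0 0 -60;1 23 -37 0 0 0 -70;1 23 -43 0 0 0 -80;1 23 -49 0 0 0 -90;1 23 -55 0 0 0 -100;1 23 -61 0 0 0 -110;1 23 -67 0 0 0 -120'
python3 -m inch '1 0 -6 -1 0 0 -5;1 0.5 -12 -2 0 0 -10;1 0.5 -15 -2 0 0 -10;1 0.5 -15 -2 0 0 -10;1 0.5 -15 -2 0 0 -10'
python3 - <<'E'
from h import *
np.set_printoptions(precision=3,suppress=True)
s=telemetry.get_state();print(s["t"],s["eef_pos"],np.degrees(s["ee_rot"]),s["q"],s["force"])
f=grab_frame("wrist");save(f,"w1.png")
for n in ["keeper_knob","keeper_hinge","rack","knife2"]:
    for d in pinpoint("wrist",n)[:2]: print(n,round(d["p"],2),np.round(d["location"]),ray(f,d["location"],Z[n]))
E
```

```text
t: 2.8
eef_pos: [0.4794, -0.029, 0.2271]
ee_rot: [3.14, 0.001, 2.234]
force: [1.1, 0.8, -0.0]
width: 0.0872
t: 3.42
eef_pos: [0.4843, -0.1789, 0.2072]
ee_rot: [3.14, 0.001, 2.059]
force: [0.1, -0.0, 0.5]
width: 0.0874
3.425 [ 0.484 -0.179  0.207] [179.918   0.029 117.967] [ 0.027  0.11  -0.363 -0.    -1.096 -1.109] [ 0.111 -0.01   0.532]
keeper_knob 0.92 [297. 232.] [ 0.485 -0.192  0.08 ]
keeper_hinge 0.73 [294. 354.] [ 0.589 -0.143  0.046]
rack 0.86 [240. 299.] [ 0.584 -0.205  0.   ]
rack 0.73 [39. 77.] [ 0.485 -0.438  0.   ]
knife2 0.88 [204. 297.] [ 0.59  -0.235  0.02 ]
knife2 0.83 [481. 202.] [ 0.401 -0.062  0.02 ]
```

View pics/w1.png

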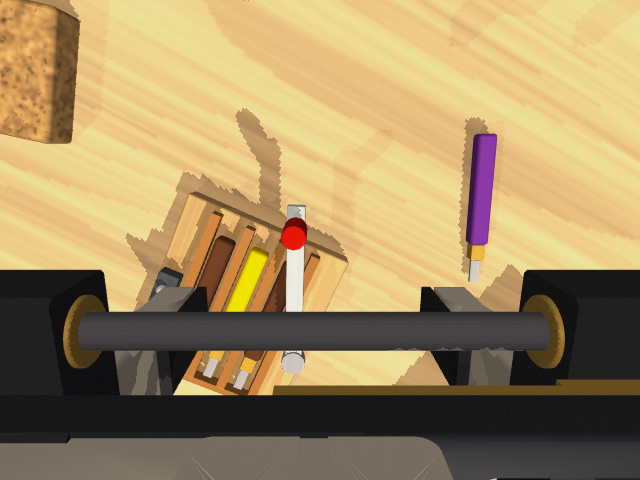

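The wrist view shows the red knob at (295,234) on the aluminium bar over the rack's knives, with the purple decoy at (482,190), off the rack. Descend, grip and follow the arc.

```bash
python3 -m inch '1 0 -1.5 -4 0 0 0;1 0 -1.5 -9 0 0 0;1 0 -1.5 -12 0 0 0;1 0 -1.5 -14 0 0 0;1 0 -1.5 -14 0 0 0;0 0 -1.5 -14 0 0 0;0 0 -1.5 -14 0 0 0;0 0 -1.5 -14 0 0 0;0 0 -1.5 -14 0 0 0;0 0 -1.5 -14 0 0 0;0 0 -1.5 -14 0 0 0' 20
python3 - <<'E'
from h import *
s=telemetry.get_state();p=np.array(s["eef_pos"]);print(p,s["width"],s["force"])
h=np.array([.588,-.141]);r=p[:2]-h;print(np.hypot(*r),np.degrees(np.arctan2(*r[::-1])))
r*=.115/np.hypot(*r); yaw=np.radians(3)
th=np.arctan2(r[1],r[0]);end=-np.pi/2+yaw
end=end if end>th%(-2*np.pi) else end
n=10
d=(end-th)%(2*np.pi);print(np.degrees(d))
for k in range(1,n+1):
    a=d*k/n;c,q=np.cos(a),np.sin(a)
    print(np.round(100*((np.array([[c,-q],[q,c]])@r)-r),2),round(np.degrees(a),1))
E
```

```text
t: 5.05
eef_pos: [0.4846, -0.1932, 0.0674]
ee_rot: [3.14, 0.001, 2.061]
force: [-0.2, 0.1, 0.6]
width: 0.0331
[ 0.48457627 -0.19324768  0.06736092] 0.033088605721076046 [-0.24437693  0.13770433  0.64176889]
0.11587185743485892 -153.1979695065303
66.1979695065303
[ 0.67 -1.15] 6.6
[ 1.46 -2.21] 13.2
[ 2.37 -3.18] 19.9
[ 3.39 -4.03] 26.5
[ 4.5  -4.76] 33.1
[ 5.68 -5.36] 39.7
[ 6.93 -5.82] 46.3
[ 8.22 -6.13] 53.0
[ 9.54 -6.29] 59.6
[10.87 -6.3 ] 66.2
```

```bash
python3 -m inch '0 0 0 0 0 0 0;0 0 0 0 0 0 0;0 0 0 0 0 0 0;0 0 0 0 0 0 0;0 0 0 0 0 0 0'
python3 -m inch '0 0.7 -1.15 0 0 0 6.6;0 1.5 -2.2 0 0 0 13.2;0 2.4 -3.2 0 0 0 19.9;0 3.4 -4 0 0 0 26.5;0 4.5 -4.8 0 0 0 33;0 5.7 -5.4 0 0 0 40;0 6.9 -5.8 0 0 0 46;0 6.9 -5.8 0 0 0 46'
```

```text
t: 5.68
eef_pos: [0.4846, -0.1933, 0.0674]
ee_rot: [3.14, 0.001, 2.061]
force: [0.1, -1.2, -0.8]
width: 0.0177
t: 6.68
eef_pos: [0.5532, -0.2538, 0.0674]
ee_rot: [-3.14, -0.0, 2.865]
force: [-4.0, -12.0, 1.6]
width: 0.0179
```

```bash
python3 -m inch '0 1.3 -0.3 0 0 0 6.6;0 2.6 -0.45 0 0 0 13;0 3.9 -0.5 0 0 0 19;0 4.4 -0.5 0 0 0 20;0 4.6 -0.5 0 0 0 20;0 4.6 -0.5 0 0 0 20'
python3 - <<'E'
from h import *
f=grab_frame("scene");save(f,"s1.png",(160,200,320,330),5)
s=telemetry.get_state();print(s["eef_pos"],s["force"])
for n in ["keeper_knob","keeper_hinge"]:
    for d in pinpoint("scene",n)[:1]: print(n,d["p"],ray(f,d["location"],Z[n]))
E
```

```text
t: 7.42
eef_pos: [0.5989, -0.2598, 0.0674]
ee_rot: [-3.139, -0.001, -3.07]
force: [-1.4, -6.4, 0.5]
width: 0.0172
[ 0.59883038 -0.25982382  0.06742493] [-1.36641608 -6.10698743 -0.37905076]
keeper_hinge 0.79 [ 0.58240006 -0.13605     0.046     ]
```

View pics/s1.png

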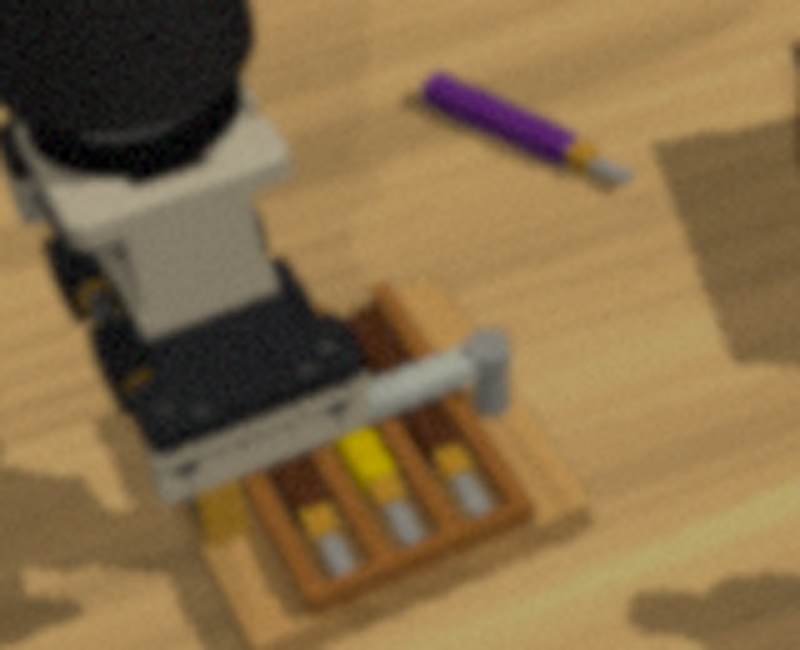

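The bar lies across the knives near (400,390), but I see no stop reaction yet, so I'll press further in small steps.

```bash
python3 -m inch '0 0.3 0 0 0 0 0;0 0.3 0 0 0 0 0'; python3 -m inch '0 0.3 0 0 0 0 0;0 0.3 0 0 0 0 0'
```

```text
t: 7.82
eef_pos: [0.5991, -0.26, 0.0672]
ee_rot: [-3.14, -0.006, -3.071]
force: [-7.6, -2.0, 6.2]
width: 0.0173
t: 8.07
eef_pos: [0.599, -0.2601, 0.0671]
ee_rot: [-3.141, -0.011, -3.073]
force: [-9.4, -0.6, 8.1]
width: 0.0174
```

```bash
python3 -m inch '0 0.7 0 0 0 0 0;0 0.7 0 0 0 0 0;0 0.7 0 0 0 0 0'; python3 -m inch '0.5 0 0 0 0 0 0;0.5 0 0 0 0 0 0;0.5 0 0 0 0 0 0;0.5 0 0 0 0 0 0;0.5 0 0 0 0 0 0'; python3 -m inch '0.7 0 0 6 0 0 0;0.7 0 0 12 0 0 0;0.7 -6 0 14 0 0 0;0.7 -10 0 14 0 0 0;0.7 -10 0 14 0 0 0;0.7 -10 0 14 0 0 0'
python3 - <<'E'
from h import *
np.set_printoptions(precision=4,suppress=True)
for c in ["wrist","scene","top"]:
    f=grab_frame(c);save(f,c+"2.png")
    P={}
    for n in ["keeper_knob","keeper_hinge","rack"]:
        for d in pinpoint(c,n)[:1]: P[n]=ray(f,d["location"],Z[n]); print(c,n,round(d["p"],2),np.round(d["location"]),P[n])
    if c=="scene": save(f,"s2.png",(160,220,320,340),5)
E
```

```text
t: 8.45
eef_pos: [0.5993, -0.2602, 0.0668]
ee_rot: [3.14, -0.023, -3.075]
force: [-19.2, 0.0, 14.3]
width: 0.0176
t: 9.07
eef_pos: [0.5995, -0.2601, 0.0666]
ee_rot: [3.14, -0.023, -3.075]
force: [0.0, -0.1, -0.1]
width: 0.0435
t: 9.82
eef_pos: [0.5, -0.2602, 0.2071]
ee_rot: [3.141, -0.022, -3.075]
force: [0.5, 0.1, -0.1]
width: 0.0616
wrist keeper_knob 0.79 [174. 234.] [ 0.5956 -0.2583  0.08  ]
wrist rack 0.82 [213. 275.] [ 0.5852 -0.2022  0.    ]
scene keeper_knob 0.64 [203. 282.] [ 0.5981 -0.2557  0.08  ]
scene keeper_hinge 0.57 [257. 270.] [ 0.5835 -0.1385  0.046 ]
scene rack 0.97 [233. 293.] [ 0.582  -0.1991 -0.    ]
top keeper_knob 0.68 [278. 228.] [0.6457 0.1224 0.08  ]
top rack 0.46 [335. 190.] [ 0.7767 -0.0357  0.    ]
```

View pics/wrist2.png

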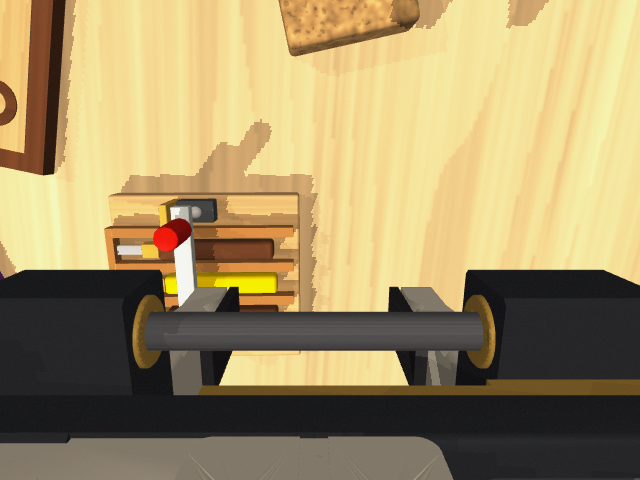

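View pics/s2.png

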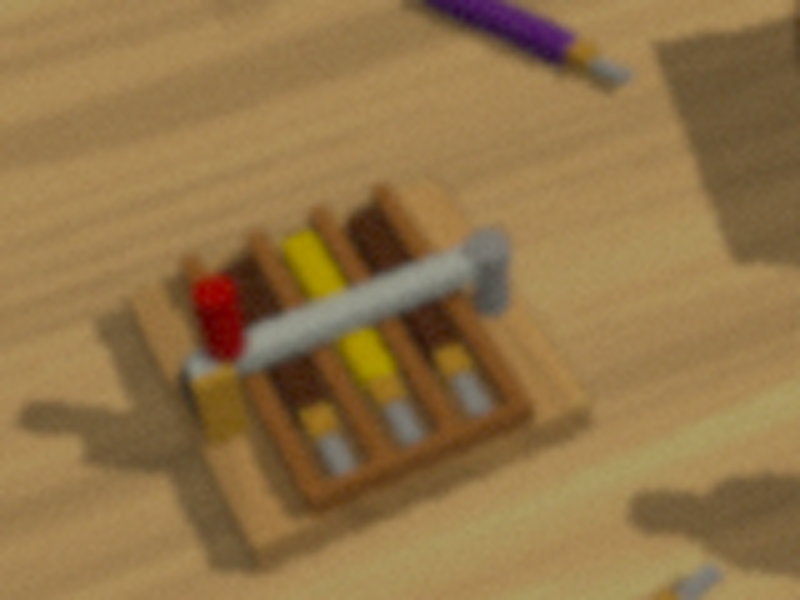

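The scene crop shows the bar across all knives, its tip against the brass stop plate at (215,375), and the wrist view agrees. Under 19 N it did not move, so the keeper is home. Next, over the lid pull.

```bash
python3 -m inch '0.8 0 5 0 0 0 8;0.8 0 10 0 0 0 17;0.8 0 16 0 0 0 26;0.8 0 22 0 0 0 36;0.8 0 28 0 0 0 46;0.8 1 34 0 0 0 56;0.8 1.6 39 0 0 0 66;0.8 1.6 42 0 0 0 75;0.8 1.6 42.2 0 0 0 75;0.8 1.6 42.2 0 0 0 75;0.8 1.6 42.2 0 0 0 75'
python3 - <<'E'
from h import *
np.set_printoptions(precision=4,suppress=True)
s=telemetry.get_state();print(s["eef_pos"],np.degrees(s["ee_rot"]),s["q"])
f=grab_frame("wrist");save(f,"w3.png");grab_frame("scene");grab_frame("top")
for c in ["wrist","scene","top"]:
  f=grab_frame(c)
  for n in ["lid_pull","lid_hinge","box"]:
    for d in pinpoint(c,n)[:1]: print(c,n,round(d["p"],2),np.round(d["location"]),ray(f,d["location"],Z[n]))
E
```

```text
t: 11.8
eef_pos: [0.5155, 0.161, 0.2067]
ee_rot: [3.14, -0.023, -1.768]
force: [0.2, 0.2, -0.6]
width: 0.07
[0.5155 0.161  0.2067] [ 179.9343   -1.3223 -101.297 ] [ 0.6762  0.1596 -0.3125  0.0155 -1.1172  0.6905]
wrist lid_pull 0.88 [311. 234.] [0.5221 0.1588 0.096 ]
wrist lid_hinge 0.64 [313.  25.] [0.6561 0.1296 0.06  ]
wrist box 0.61 [314. 144.] [0.5792 0.143  0.    ]
scene lid_pull 0.64 [363. 195.] [0.508  0.1691 0.096 ]
scene lid_hinge 0.73 [385. 247.] [0.6588 0.1388 0.06  ]
scene box 0.86 [367. 247.] [0.5851 0.1438 0.    ]
top lid_pull 0.58 [265. 271.] [0.521  0.1541 0.096 ]
top lid_hinge 0.86 [273. 225.] [0.6559 0.1398 0.06  ]
top box 0.75 [276. 254.] [0.581 0.135 0.   ]
```

View pics/w3.png

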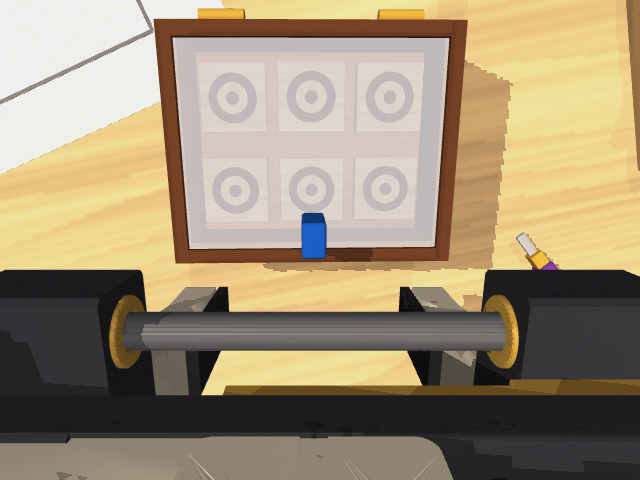

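The wrist view shows the blue pull upright at (313,235), near the box's front edge and square to the jaws. Descend and grip.

```bash
python3 -m inch '0.8 0.3 0 -5 0 0 0;0.8 0.3 0 -9 0 0 0;0.8 0.3 0 -12 0 0 0;0.8 0.3 0 -13 0 0 0;0.8 0.3 0 -13 0 0 0;0 0.3 0 -13 0 0 0;0 0.3 0 -13 0 0 0;0 0.3 0 -13 0 0 0;0 0.3 0 -13 0 0 0;0 0.3 0 -13 0 0 0;0 0.3 0 -13 0 0 0;0 0.3 0 -13 0 0 0' 30;python3 -m inch '0 0 0 0 0 0 0;0 0 0 0 0 0 0;0 0 0 0 0 0 0;0 0 0 0 0 0 0'
python3 - <<'E'
from h import *
for k in range(1,13):
    a=np.radians(45*k/12);c,s=np.cos(a),np.sin(a)
    dx=14-14*c+3.6*s;dz=14*s+3.6*c-3.6;y=np.radians(-11)
    print(k,np.round([dx*np.cos(y),dx*np.sin(y),dz],2))
f=grab_frame("scene");save(f,"s4.png",(280,140,480,290),4)
E
```

```text
t: 14.05
eef_pos: [0.5176, 0.158, 0.0766]
ee_rot: [3.139, -0.029, -1.766]
force: [2.8, -18.3, 4.8]
width: 0.0164
t: 14.55
eef_pos: [0.5176, 0.1578, 0.0766]
ee_rot: [3.139, -0.03, -1.766]
force: [1.9, -4.9, 0.9]
width: 0.0163
1 [ 0.26 -0.05  0.91]
2 [ 0.58 -0.11  1.8 ]
3 [ 0.95 -0.19  2.66]
4 [ 1.38 -0.27  3.5 ]
5 [ 1.87 -0.36  4.31]
6 [ 2.4  -0.47  5.08]
7 [ 2.98 -0.58  5.82]
8 [ 3.61 -0.7   6.52]
9 [ 4.28 -0.83  7.17]
10 [ 4.99 -0.97  7.78]
11 [ 5.74 -1.12  8.34]
12 [ 6.52 -1.27  8.85]
```

View pics/s4.png

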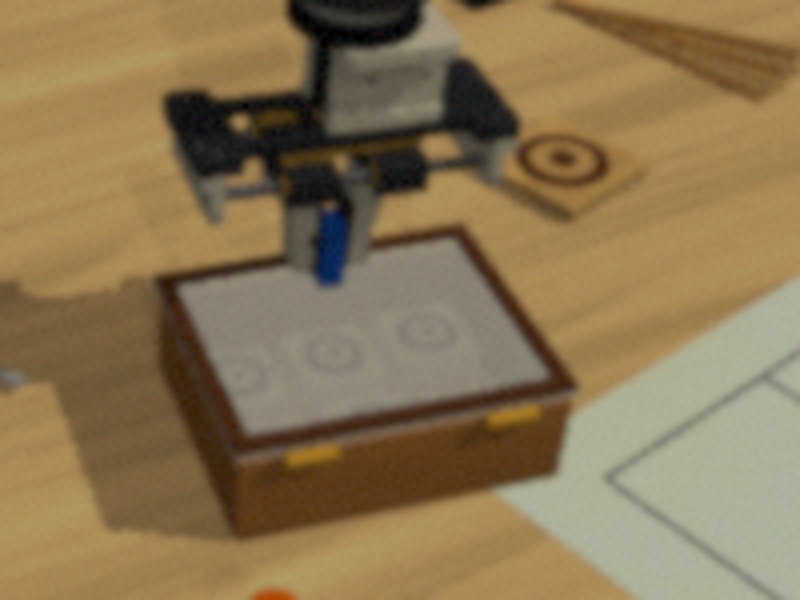

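The pull at (333,245) is between the pads and the opening reads 16.3 mm. Lift along the arc, halfway first.

```bash
python3 -m inch '0 0.15 -0.03 0.5 0 0 0;0 0.26 -0.05 0.9 0 0 0;0 0.42 -0.08 1.35 0 0 0;0 0.58 -0.11 1.8 0 0 0;0 0.76 -0.15 2.2 0 0 0;0 0.95 -0.19 2.65 0 0 0;0 1.15 -0.23 3.1 0 0 0;0 1.38 -0.27 3.5 0 0 0;0 1.6 -0.3 3.9 0 0 0;0 1.87 -0.36 4.3 0 0 0;0 2.4 -0.47 5.1 0 0 0;0 2.4 -0.47 5.1 0 0 0'
```

```text
t: 16.1
eef_pos: [0.5416, 0.153, 0.1283]
ee_rot: [3.139, -0.03, -1.766]
force: [-6.7, 1.9, -1.0]
width: 0.0163
```

```bash
python3 -m inch '0 0.3 -0.05 0.35 0 0 0;0 0.58 -0.1 0.7 0 0 0;0 0.9 -0.17 1.05 0 0 0;0 1.2 -0.23 1.4 0 0 0;0 1.55 -0.3 1.7 0 0 0;0 1.9 -0.36 2.05 0 0 0;0 2.25 -0.43 2.35 0 0 0;0 2.6 -0.5 2.65 0 0 0;0 3.35 -0.65 3.2 0 0 0;0 4.1 -0.8 3.7 0 0 0;0 4.1 -0.8 3.7 0 0 0;0 4.1 -0.8 3.7 0 0 0'
python3 - <<'E'
from h import *
np.set_printoptions(precision=4,suppress=True)
s=telemetry.get_state();p=np.array(s["eef_pos"]);print(p,s["ee_rot"],s["force"],s["width"])
from scipy.spatial.transform import Rotation as Ro
g=p-.019*Ro.from_euler("xyz",s["ee_rot"]).as_matrix()[:,2]
y=np.radians(-11);u=np.array([np.cos(y),np.sin(y)])
d=(g[:2]-[.657,.135])@u;print("grip",g,"angle",np.degrees(np.arctan2(g[2]-.06,-d))-np.degrees(np.arctan2(36,140)),np.hypot(d,g[2]-.06))
f=grab_frame("scene");save(f,"s5.png",(160,120,480,340),2.5)
for n in ["lid_pull","keeper_knob","keeper_hinge"]:
    for q in pinpoint("scene",n)[:1]:print(n,q["p"],q["location"],proj(f,g))
E
```

```text
t: 17.6
eef_pos: [0.5828, 0.1449, 0.1664]
ee_rot: [3.14, -0.029, -1.766]
force: [-4.8, 0.3, 3.1]
width: 0.0161
[0.5828 0.1449 0.1664] [ 3.1396 -0.0293 -1.7664] [-4.8168  0.3333  3.1443] 0.016133829087758633
grip [0.583  0.1455 0.1854] angle 44.81752683013722 0.14595880359699429
lid_pull 0.82 [372.9, 178.5] [np.float64(374.21760669014424), np.float64(182.5017495775615)]
keeper_knob 0.76 [201.7, 279.1] [np.float64(374.21760669014424), np.float64(182.5017495775615)]
keeper_hinge 0.86 [258.5, 273.5] [np.float64(374.21760669014424), np.float64(182.5017495775615)]
```

View pics/s5.png

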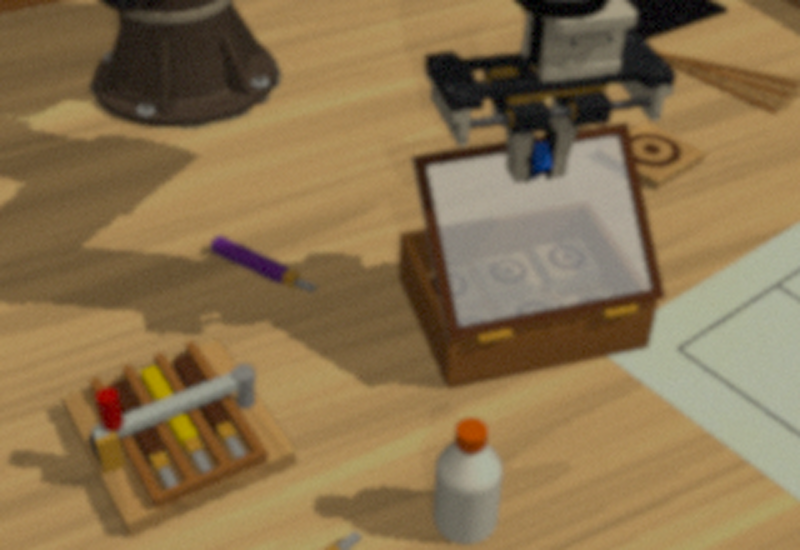

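The lid is open with the pull held at (542,157). The keeper bar rests against the stop at (105,430) and the knives and bottle are undisturbed. Settle, then cross-check the angle with the lid's front corners.

```bash
python3 -m inch '0 0 0 0 0 0 0;0 0 0 0 0 0 0;0 0 0 0 0 0 0;0 0 0 0 0 0 0'
python3 - <<'E'
from h import *
f=grab_frame("scene");s=telemetry.get_state();print(s["t"],s["eef_pos"],s["force"],s["width"],np.abs(s["qd"]).max())
y=np.radians(-11);u=np.array([np.cos(y),np.sin(y),0]);v=np.array([-np.sin(y),np.cos(y),0]);h=np.array([.657,.135,.063])
print("seen L(327,183) R(410,171)")
for a in (35,40,45,50,55):
    r=np.radians(a);print(a,[np.round(proj(f,h-.16*np.cos(r)*u+[0,0,.16*np.sin(r)]+k*.1*v)) for k in(-1,1)])
for n in Z:
    if n in("glue","sander","rosette"):
        for d in pinpoint("scene",n)[:1]:print(n,ray(f,d["location"],0))
E
```

```text
t: 18.3
eef_pos: [0.5829, 0.1449, 0.1665]
ee_rot: [3.14, -0.029, -1.766]
force: [-2.8, 0.2, -1.6]
width: 0.0166
18.35 [0.58287896 0.14493982 0.16649173] [-2.84448707  0.41513223 -1.77315089] 0.01605596295977128 0.001630282908930761
seen L(327,183) R(410,171)
35 [array([324., 187.]), array([405., 174.])]
40 [array([325., 185.]), array([408., 172.])]
45 [array([327., 183.]), array([410., 170.])]
50 [array([328., 182.]), array([413., 169.])]
55 [array([330., 182.]), array([415., 168.])]
glue [ 0.77649331 -0.03022544  0.        ]
sander [ 0.47908444 -0.44026398  0.        ]
rosette [0.40900922 0.42432395 0.        ]
```

The corners match 45°, and everything is still.

```bash
python3 -c "
from station import arm;print(arm.job_done())"
```

```text
the job is handed in; nothing more can be done
None
```

I closed the keeper bar first, then lifted the lid to 45° and handed the job in with the gripper still holding it. The hand-in reports no verdict, so these are my own checks:

- **Keeper:** I swung it by the red knob with the lid still shut, then pressed with about 19 N. The bar did not move further. In the later pictures it lies across all three knives against the brass stop plate. I did not measure the joint angle itself.
- **Lid:** The grip position gives 44.8°, and the lid's front corners in the scene camera match 45° best. I'd put the corner check at no better than a few degrees.
- **Hold:** The opening reads 16 mm on the 16 mm pull with a 30 N grip. The tool force is about 3 N and joint speeds are below 0.002 rad/s.
- **Other things:** The knives look seated in their slots. The glue and sander read within about 3 mm of their starting positions. The rosette reads about 10 mm off, but the arm never went near it, so I take that as camera or network error.

One network reading disagreed: in the top camera after the keeper was closed, the knob and rack were reported in impossible places. The gripper was probably in the way. I ignored that reading, since the scene and wrist views agreed with each other.

The clock stood at 18.35 s of the 48 s allowed at the last check before hand-in. I viewed 8 pictures.

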